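Rock the office stamp out of its socket

ROBOT

A 6-joint arm with a two-finger parallel gripper is mounted at the origin on the work surface. World frame = base frame: x ahead of the robot, y to its left, z up, the work surface at z = 0. Lengths are in m, angles in rad, forces in N, time in s.
With the tool pointing down it reaches from about 0.35 to 0.925 m from the base axis. Payload 6.4 kg.
Tool frame: the origin (TCP) lies at the very end of the fingers, on their centre line; the grasp point (between the pads) lies 19 mm behind it; z points along the fingers, y is the line along which they close (so a half turn about z gives the same grasp; the last joint's range is limited). The gripper opens to 94 mm and grips with 3 to 60 N. Pads are 16 mm wide; open, the fingers measure 119 mm over their backs; the gripper's body (75 mm by 177 mm) begins 78 mm behind the grasp point.
Start: joints at [1.167, 0.245, 1.558, -0, 1.339, -0.174], TCP at [0.148, 0.633, 0.205] pointing down, gripper open.
Joint ranges: [-3.13, 3.13], [-1.02, 2.26], [0.13, 2.54], [-0.95, 4.09], [0.21, 2.88], [-2.74, 2.74]. Speed limits (rad/s): [2.57, 2.57, 3.14, 3.14, 3.14, 3.14].

INTERFACE

Orientations are given as a rotation vector (axis times angle).
In Python, from plant import manip, grab_frame, get_calibration, finder gives the robot as it stands.
- The arm moves only by the tool arm_command, never from a script. Its argument "rows" is a list of rows, each an object of numbers: "tx", "ty", "tz": the shift along the world's x, y, z in m; "ax", "ay", "az": the turn, a rotation vector about the world's x, y, z in degrees; "jaw": the opening, from 0 (shut) to 1 (fully open). A call has 1 to 12 rows; each row shifts and turns the commanded pose from where the row before left it; what a row does not reach is not made up. A row lasts 1/8 s, in which the tool goes at most 62.5 mm and 10.7 degrees, less where a joint would pass 70% of its speed; a pose out of reach is approached as far as the arm can. A call with a gripper value outside its range is refused whole. The fingers move at their own pace and stop on an object; "newtons" is the grip in N (left out, the last holds). Time passes only in rows, so rows that do not move let the fingers close. It gives the time, the measured TCP pose, the force, the opening and the grip force at its end, in the units of the state.
- manip.read_state(): the state, without advancing time (a new reading comes with each control period).
- grab_frame(name): name is "scene" or "top" or "wrist"; returns the picture (384x512x3 uint8, blue, green, red); there is no depth.
- get_calibration(name): a dict with "fx", "fy", "cx", "cy" (pixels), "view" (4x4, takes a point from world to camera coordinates); the wrist camera has in their place "mount" (4x4, takes a point from camera to tool coordinates, whose origin is the TCP and whose axes are the flange's). Camera axes: x right, y down, z forward; pixel columns grow to the right and rows downward; lengths in m; the calibration is good to about 2 mm. A picture is of the moment at which its call begins: read the wrist's pose just before it. get_calibration takes no time and is no camera call.
- manip.finish_job(): hands the job in; it is judged then, once.
Trained networks look in the newest picture that a camera, given by its name, has taken for a name from the list of things; names that differ only in an ending like _2 or _b are one class to them, and where a whole thing is asked for, a point or a joint stands for the part that bears it (a point fixed in the world has none). Each returns a list of dicts, best first, with "score" (0 to 1); they miss things now and then, are a little off and sometimes report something else, mostly with a low value. They report only what shows in the picture. A call takes as long as a camera call. They do not tell look-alikes from the thing itself.
- finder.search_frame(camera, label): "bbox" ([left, top, width, height] in pixels, round what is visible of it).
The state is a dict: "t": time; "q": joint angles; "dq": joint speeds; "effort": joint torques, N m; "eef_pos": TCP position; "tool_rot": TCP orientation; "wrist_force": force on the tool from outside, world axes, zero at the start; "wrist_torque": the same for the moment, N m; "finger_gap": finger opening in m; "finger_force": force on a finger pad.
Only numpy, scipy, OpenCV 4.12 (cv2) and the standard library are available. Lean on these libraries where they do the work, as an engineer would, in place of code of your own. Each camera call takes 0.05 s, during which the arm holds its last target. There are 200 camera calls.

TASK

Lift the lid off the stamp box by its knob and lay it right way up in the middle of the dark desk pad. The stamp inside is pinched tight in its socket: grip it by its handle and rock it towards one short wall of the box and then the other, back and forth several times while easing it upwards, so that it works free without the box being lifted or tipped off the desk or dragged away. Finish while still holding the stamp in the gripper, upright, steady and just clear (a finger's width or two) above its socket and touching nothing of the box; leave everything else on the desk where it is.

Things in the scene. Friction and masses are not known exactly. Their poses are not given: they have to be found in the camera images.
- case: Stamp box: open-topped grey steel box standing loose on the desk, 160 (x) x 130 (y) x 78 mm high, walls and floor 6 mm, about 1.65 kg. Origin: centre of its underside; z up, x along its length (the short walls lie at x = +-80 mm). A straight pull on the pinched stamp meets some 20 to 28 N of friction and picks up the whole box.
- socket (a point): Centre of the mouth of the black socket in the box, 26 mm above the box's underside, 20 mm deep: two end blocks 46 mm apart in the box's x, between them two sprung cheeks that pinch the stamp's foot in y; 62 x 78 mm over all. Rocking in the box's x-z plane slides the foot along the cheeks, so easing it up 1 to 2 mm a swing frees it; free once its underside is above the mouth.
- stamp: Stamp, 68 mm tall, 0.22 kg: brass foot 34 (x) x 24 (y) x 28 mm high with a square wooden handle 18 x 18 mm, 40 mm tall, centred on it. Origin: centre of the foot's underside; z up. At the start it stands on the box's floor (6 mm above its underside), axes along the box's, the lower 20 mm of its foot in the socket, with 6 mm of play at either end in x, none in y.
- stamp_top (a point): Centre of the top of the stamp's handle, 68 mm above the stamp's underside (at the start 74 mm above the box's underside, 4 mm below its rim).
- lid: Loose flat lid of the box, grey steel, 164 x 134 mm, 0.25 kg; plate 5 mm thick with a 6 mm deep locating lip underneath that drops inside the box's walls with 4 mm or more of play. Origin: centre of the lip's underside, 72 mm above the box's underside when shut, 6 mm below the plate; z up; axes along the box's at the start.
- lid_knob (a point): Middle of the grip of the lid's knob: a black upright cylinder 26 mm across from 19 to 45 mm above the lid's origin, on a neck 16 mm across; this point is 33 mm above the lid's origin and 22 mm above the lid's upper face.
- pad: Dark rubber desk pad lying fixed on the desk, 210 (x) x 180 (y) x 3 mm, empty. Origin: centre of its underside. It and the box change sides of the desk between episodes.
- stapler: Black stapler, 130 x 34 x 42 mm, between box and pad. Origin: centre of the underside. Leave alone.
- mug: White mug, 80 mm across, 95 mm tall. Origin: centre of the underside. Leave alone.
- tumbler: Drinking bottle, 72 mm across, 200 mm tall. Origin: centre of the underside. Leave alone.
- mouse: Black computer mouse, 105 x 60 x 31 mm. Origin: centre of the underside. Leave alone.
- calculator: Grey desk calculator, 150 x 100 x 19 mm. Origin: centre of the underside. Leave alone.
- ink_pad: Flat steel ink pad tin, 90 x 50 x 18 mm. Origin: centre of the underside. Leave alone.
Mind the look-alikes: they are no part of the job. Leave any orange or yellow look-alike of the lid alone.

How it is judged:
By the outcome, as a careful person would: the job done as asked, in the order asked, and still so for the second after the job is handed in, while the arm keeps its last pose, push and grip.
It also fails if it takes over 72 s, if anything falls off the work surface, if the arm or the gripper's body presses on something with over 40 N, if the wrist force passes 120 N, or if a joint passes its speed limit or range.

## Working session

There is one attempt and no reset: what is moved stays moved. The work goes in short steps, Python scripts to look and compute and a tool call to move; the robot and the scene stay as the last step left them, time stands still between calls to the robot, and variables do not carry over. Pictures are saved under pics/ and viewed, at most 10 in all, crops included, and the job is handed in when it is done.

Besides the shell and the picture viewer there is one more tool, called as name(argument=value, ...) on one line, values as JSON. arm_command: Moves the arm, as the interface text tells. Its arguments: {"type":"object","properties":{"rows":{"type":"array","items":{"type":"object","properties":{"tx":{"type":"number"},"ty":{"type":"number"},"tz":{"type":"number"},"ax":{"type":"number"},"ay":{"type":"number"},"az":{"type":"number"},"jaw":{"type":"number"}}}},"newtons":{"type":"number"}},"required":["rows"]}

```bash
ls; mkdir -p pics; cat > h.py <<'E'
import numpy as np, cv2
from plant import manip, grab_frame, get_calibration, finder
from scipy.spatial.transform import Rotation as R
def view(c,s=None):
    k=get_calibration(c)
    if 'view' in k: return k,np.array(k['view'])
    s=s or manip.read_state()
    T=np.eye(4);T[:3,:3]=R.from_rotvec(s['tool_rot']).as_matrix();T[:3,3]=s['eef_pos']
    return k,np.linalg.inv(T@np.array(k['mount']))
def ray(c,u,v,z,s=None):
    "pixel -> world point on plane z"
    k,V=view(c,s); d=V[:3,:3].T@np.array([(u-k['cx'])/k['fx'],(v-k['cy'])/k['fy'],1]); o=-V[:3,:3].T@V[:3,3]
    return o+d*(z-o[2])/d[2]
def proj(c,p,s=None):
    k,V=view(c,s); q=V[:3,:3]@np.array(p)+V[:3,3]
    return np.array([k['fx']*q[0]/q[2]+k['cx'],k['fy']*q[1]/q[2]+k['cy']])
E
python3 - <<'E'
from h import *
for c in ('scene','top'):
    im=grab_frame(c); cv2.imwrite(f'pics/{c}0.png',im)
    k,V=view(c); print(c,k['fx'],k['cx'],k['cy'],np.round(-V[:3,:3].T@V[:3,3],3))
    for l in ('lid','lid_knob','pad','case','stapler','mug','tumbler'):
        print(l,[(np.round(d['bbox']).tolist(),round(d['score'],2)) for d in finder.search_frame(c,l)][:4])
print(manip.read_state())
a=cv2.imread('pics/scene0.png');b=cv2.imread('pics/top0.png')
cv2.imwrite('pics/top0b.png',cv2.resize(b,(800,600)))
E
```

```text
pics
scene 440.0978112421456 253.18335781468423 188.59852506798197 [ 0.955 -0.823  1.504]
lid [([282.0, 102.0, 42.0, 30.0], 0.97), ([146.0, 220.0, 41.0, 45.0], 0.92), ([214.0, 150.0, 46.0, 37.0], 0.91), ([273.0, 168.0, 43.0, 32.0], 0.83)]
lid_knob [([217.0, 149.0, 43.0, 36.0], 0.82), ([275.0, 167.0, 45.0, 38.0], 0.8), ([283.0, 104.0, 40.0, 31.0], 0.62), ([144.0, 221.0, 46.0, 41.0], 0.58)]
pad [([204.0, 235.0, 63.0, 58.0], 0.94)]
case [([271.0, 194.0, 44.0, 17.0], 0.89)]
stapler [([259.0, 217.0, 28.0, 23.0], 0.85), ([290.0, 131.0, 15.0, 27.0], 0.48)]
mug []
tumbler [([225.0, 314.0, 19.0, 34.0], 0.71), ([177.0, 296.0, 29.0, 30.0], 0.62)]
top 406.1708973901763 259.68091187031143 188.91914531044816 [0.208 0.09  1.391]
lid [([82.0, 184.0, 50.0, 58.0], 0.98), ([193.0, 223.0, 56.0, 46.0], 0.76), ([331.0, 232.0, 61.0, 55.0], 0.73), ([202.0, 128.0, 54.0, 57.0], 0.57)]
lid_knob [([332.0, 232.0, 57.0, 52.0], 0.74), ([204.0, 128.0, 53.0, 56.0], 0.67), ([78.0, 182.0, 56.0, 58.0], 0.6), ([192.0, 220.0, 57.0, 47.0], 0.57)]
pad [([215.0, 176.0, 36.0, 9.0], 0.64)]
case [([280.0, 140.0, 12.0, 39.0], 0.64)]
stapler [([280.0, 138.0, 14.0, 41.0], 0.61)]
mug [([146.0, 170.0, 33.0, 29.0], 0.82)]
tumbler [([402.0, 115.0, 37.0, 34.0], 0.77), ([397.0, 173.0, 22.0, 32.0], 0.26)]
{'t': 0.8, 'q': array([ 1.16692850e+00,  2.45063586e-01,  1.55776055e+00, -3.29496905e-07,
        1.33866579e+00, -1.74109493e-01]), 'dq': array([ 0.00146608,  0.00032285, -0.001251  ,  0.00035673, -0.00148714,
       -0.0008981 ]), 'effort': array([ 1.90280356e-03, -4.15803480e+01, -3.14859831e+01,  6.85463310e-02,
        2.91044789e-02,  7.61978299e-06]), 'eef_pos': array([0.1480491 , 0.63295707, 0.2054998 ]), 'tool_rot': array([3.60106736e-01, 3.12085591e+00, 1.54533461e-04]), 'wrist_force': array([ 0.2378015 , -0.05231958,  0.27533054]), 'wrist_torque': array([0.02823711, 0.00360749, 0.00536644]), 'finger_force': 0.0, 'finger_gap': 0.09412921308029484}
```

View pics/top0b.png

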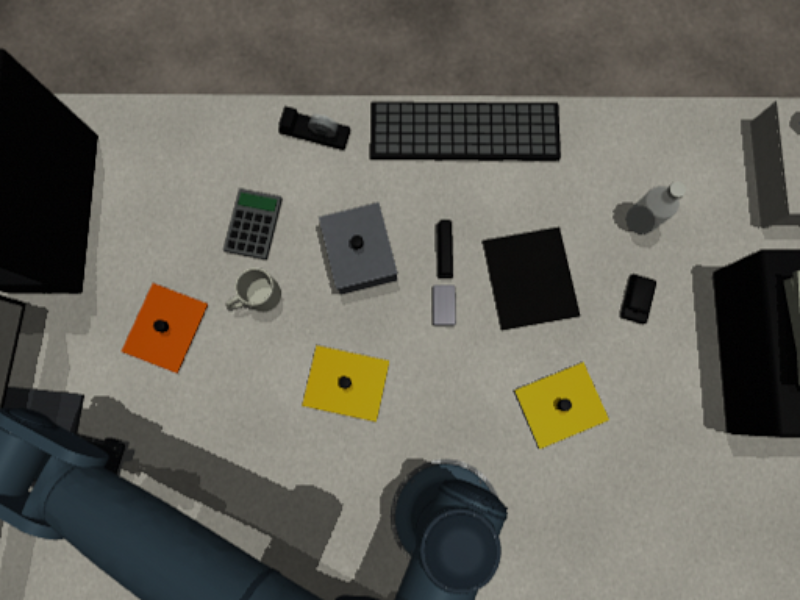

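View pics/scene0.png

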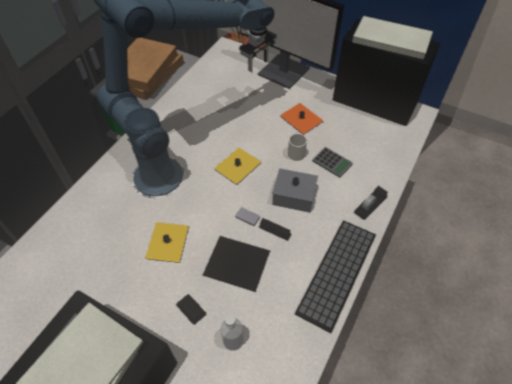

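Top view (800x600): grey lid on box, knob at (357,243). Look-alikes: orange lid (161,326), yellow lids (345,382) and (563,405), all lying flat on the desk. The grey one on the box fits the description. The pad is at (530,278). I'll confirm with one enlarged crop.

```bash
python3 - <<'E'
from h import *
b=cv2.imread('pics/top0.png')
cv2.imwrite('pics/crop1.png',cv2.resize(b[120:220,190:390],(800,400),interpolation=cv2.INTER_CUBIC))
g=cv2.cvtColor(b,cv2.COLOR_BGR2GRAY)
# pad
m=((g<45)).astype('uint8'); m[:, :300]=0;m[:,380:]=0;m[:140]=0;m[215:]=0
c=max(cv2.findContours(m,0,1)[0],key=cv2.contourArea); r=cv2.minAreaRect(c); B=cv2.boxPoints(r)
W=np.array([ray('top',*p,0.003) for p in B]);print('pad',r,np.round(W,3),W.mean(0))
E
```

```text
pad ((339.54388427734375, 177.70486450195312), (59.85547637939453, 50.63619613647461), 77.90524291992188) [[ 0.596 -0.086  0.003]
 [ 0.636 -0.263  0.003]
 [ 0.426 -0.297  0.003]
 [ 0.388 -0.125  0.003]] [ 0.51137922 -0.19274205  0.003     ]
```

View pics/crop1.png

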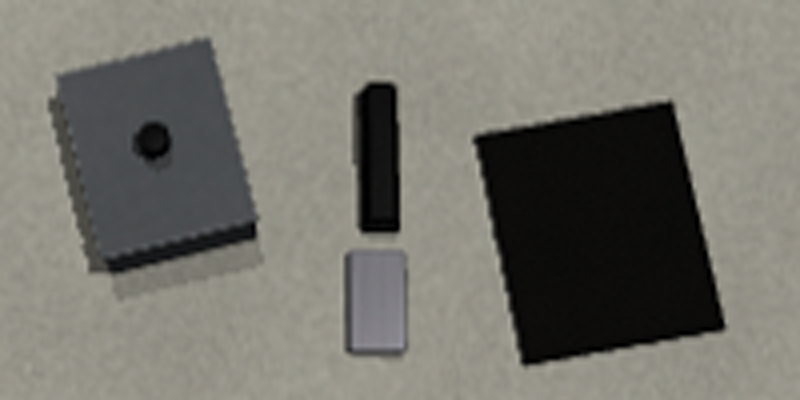

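The crop shows the grey box with its grey lid and black knob at (152,140), lid corners at (57,75), (210,40), (257,222), (105,260). The pad's corners are at (475,136), (672,102), (724,328), (523,364).

```bash
python3 - <<'E'
from h import *
f=lambda P,z:np.array([ray('top',190+x/4,120+y/4,z) for x,y in P])
for n,P,z in (('lid',[(57,75),(210,40),(257,222),(105,260)],.083),('pad',[(475,136),(672,102),(724,328),(523,364)],.003)):
    W=f(P,z); a=(W[0]+W[1]-W[2]-W[3])/2; s=(W[0]+W[3]-W[1]-W[2])/2
    print(n,np.round(W.mean(0),4),np.linalg.norm(a),np.linalg.norm(s),'xaxis deg',np.degrees(np.arctan2(a[1],a[0])),np.degrees(np.arctan2(s[1],s[0]))-90)
print('knob',f([(152,140)],.117))
s=manip.read_state()
print(np.round(R.from_rotvec(s['tool_rot']).as_matrix(),3)); print(np.round(get_calibration('wrist')['mount'],3))
E
```

```text
lid [0.5613 0.188  0.083 ] 0.16286822807205353 0.1301459702352245 xaxis deg 14.994665774803703 14.149317601328207
pad [ 0.5098 -0.1929  0.003 ] 0.20616933726274947 0.17802036504869898 xaxis deg 10.338016025629063 10.34024095319667
knob [[0.55901331 0.18978436 0.117     ]]
[[-0.974  0.228  0.   ]
 [ 0.228  0.974  0.   ]
 [-0.     0.    -1.   ]]
[[-0.    -0.961 -0.276  0.081]
 [ 1.    -0.001  0.001 -0.   ]
 [-0.001 -0.276  0.961 -0.178]
 [ 0.     0.     0.     1.   ]]
```

arm_command(rows=[{"tx": 0.034, "ty": -0.037, "az": -5.2, "jaw": 0.6}, {"tx": 0.034, "ty": -0.037, "az": -5.2}, {"tx": 0.034, "ty": -0.037, "az": -5.2}, {"tx": 0.034, "ty": -0.037, "az": -5.2}, {"tx": 0.034, "ty": -0.037, "az": -5.2}, {"tx": 0.034, "ty": -0.037, "az": -5.2}, {"tx": 0.034, "ty": -0.037, "az": -5.2}, {"tx": 0.034, "ty": -0.037, "az": -5.2}, {"tx": 0.034, "ty": -0.037, "az": -5.2}, {"tx": 0.034, "ty": -0.037, "az": -5.2}, {"tx": 0.034, "ty": -0.037, "az": -5.2}, {"tx": 0.034, "ty": -0.037, "az": -5.2}])

```text
schema error: expected keys tx, ty, tz, ax, ay, az, jaw
```

```bash
python3 - <<'E'
from h import *
s=manip.read_state(); im=grab_frame('wrist'); cv2.imwrite('pics/w1.png',im)
print(s['t'],s['eef_pos'],s['q']); Rm=R.from_rotvec(s['tool_rot']).as_matrix(); print(np.degrees(np.arctan2(Rm[1,1],Rm[0,1])),Rm[:,2])
print('predicted knob px',proj('wrist',[.560,.1888,.117],s), 'grasp pt', proj('wrist',s['eef_pos'],s))
for l in ('lid','lid_knob'):
  for d in finder.search_frame('wrist',l)[:2]: print(l,np.round(d['bbox']),d['score'])
E
```

```text
0.8 [0.1480491  0.63295707 0.2054998 ] [ 1.16692850e+00  2.45063586e-01  1.55776055e+00 -3.29496905e-07
  1.33866579e+00 -1.74109493e-01]
76.83582171601698 [ 4.06660226e-05  9.43404057e-05 -9.99999995e-01]
predicted knob px [-17.64611096 589.66343987] grasp pt [260.55335111 239.79401269]
lid [233. 286. 122.  98.] 0.97
lid_knob [233. 287. 118.  97.] 0.62
```

View pics/w1.png

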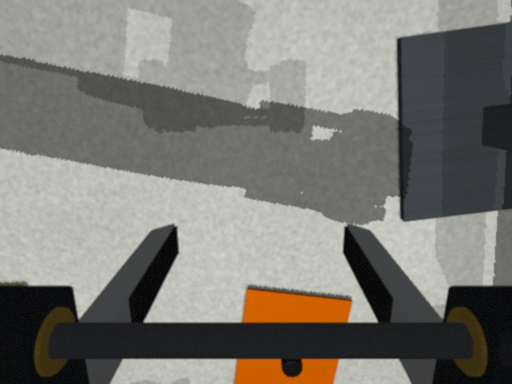

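The move was refused because every row needs all the keys, so this picture is still the start pose: orange look-alike at (297,330), fingers at (170,230) and (350,230). Resending with full rows.

arm_command(rows=[{"tx": 0.034, "ty": -0.037, "tz": 0, "ax": 0, "ay": 0, "az": -5.2, "jaw": 0.6}, {"tx": 0.034, "ty": -0.037, "tz": 0, "ax": 0, "ay": 0, "az": -5.2, "jaw": 0.6}, {"tx": 0.034, "ty": -0.037, "tz": 0, "ax": 0, "ay": 0, "az": -5.2, "jaw": 0.6}, {"tx": 0.034, "ty": -0.037, "tz": 0, "ax": 0, "ay": 0, "az": -5.2, "jaw": 0.6}, {"tx": 0.034, "ty": -0.037, "tz": 0, "ax": 0, "ay": 0, "az": -5.2, "jaw": 0.6}, {"tx": 0.034, "ty": -0.037, "tz": 0, "ax": 0, "ay": 0, "az": -5.2, "jaw": 0.6}, {"tx": 0.034, "ty": -0.037, "tz": 0, "ax": 0, "ay": 0, "az": -5.2, "jaw": 0.6}, {"tx": 0.034, "ty": -0.037, "tz": 0, "ax": 0, "ay": 0, "az": -5.2, "jaw": 0.6}, {"tx": 0.034, "ty": -0.037, "tz": 0, "ax": 0, "ay": 0, "az": -5.2, "jaw": 0.6}, {"tx": 0.034, "ty": -0.037, "tz": 0, "ax": 0, "ay": 0, "az": -5.2, "jaw": 0.6}, {"tx": 0.034, "ty": -0.037, "tz": 0, "ax": 0, "ay": 0, "az": -5.2, "jaw": 0.6}, {"tx": 0.034, "ty": -0.037, "tz": 0, "ax": 0, "ay": 0, "az": -5.2, "jaw": 0.6}])

```text
t: 2.45
eef_pos: [0.5571, 0.1876, 0.2057]
tool_rot: [1.929, 2.48, 0.001]
wrist_force: [0.5, 0.6, 0.5]
finger_gap: 0.0565
finger_force: 0.0
```

```bash
python3 - <<'E'
from h import *
s=manip.read_state(); im=grab_frame('wrist'); cv2.imwrite('pics/w2.png',im)
print(s['t'],s['eef_pos'],s['q']); Rm=R.from_rotvec(s['tool_rot']).as_matrix(); print(np.degrees(np.arctan2(Rm[1,1],Rm[0,1])),Rm[:,2])
print('predicted knob px',proj('wrist',[.560,.1888,.117],s), 'tcp', proj('wrist',s['eef_pos'],s))
for l in ('lid','lid_knob'):
  for d in finder.search_frame('wrist',l)[:2]: print(l,np.round(d['bbox']),d['score'])
E
```

```text
2.45 [0.55710679 0.18756589 0.20567248] [ 1.31962817e-01  1.00910904e-01  1.72099196e+00  1.13986666e-04
  1.31918905e+00 -1.16834156e-01]
14.253391420959707 [ 4.81859773e-04  1.75325165e-04 -9.99999869e-01]
predicted knob px [264.21323688 193.81724426] tcp [260.43210483 239.68172689]
lid [171. 106. 193. 144.] 0.94
lid [  3.   0.  91. 171.] 0.93
lid_knob [173. 106. 190. 146.] 0.83
lid_knob [  2.   2.  94. 174.] 0.81
```

View pics/w2.png

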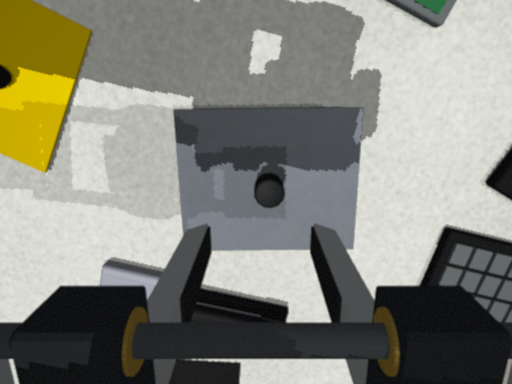

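The wrist view shows the grey lid with corners near (175,110), (363,107), (353,248), (186,250) and the knob top centre at about (269,184). The fingers straddle it.

```bash
python3 - <<'E'
from h import *
s=manip.read_state()
for p in ((269,186),(269,190)): print(ray('wrist',*p,.117,s))
W=np.array([ray('wrist',*p,.083,s) for p in ((175,110),(363,107),(354,248),(186,250))])
print(np.round(W,3),W.mean(0))
for i,j in((0,1),(3,2),(0,3),(1,2)):
  d=W[j]-W[i]; print(np.linalg.norm(d),np.degrees(np.arctan2(d[1],d[0])))
E
```

```text
[0.56205575 0.19595713 0.117     ]
[0.56290493 0.19270526 0.117     ]
[[0.47  0.233 0.083]
 [0.625 0.275 0.083]
 [0.66  0.147 0.083]
 [0.504 0.106 0.083]] [0.5648227  0.19008323 0.083     ]
0.16077180745686936 15.126368022777504
0.16143658739828992 14.998164180666123
0.13134604048101936 -75.08115346811283
0.13170654090586245 -74.79156417195179
```

arm_command(rows=[{"tx": 0.006, "ty": 0.003, "tz": -0.02, "ax": 0, "ay": 0, "az": 0.5, "jaw": 0.6}, {"tx": 0, "ty": 0, "tz": -0.03, "ax": 0, "ay": 0, "az": 0, "jaw": 0.6}, {"tx": 0, "ty": 0, "tz": -0.03, "ax": 0, "ay": 0, "az": 0, "jaw": 0.6}, {"tx": 0, "ty": 0, "tz": -0.025, "ax": 0, "ay": 0, "az": 0, "jaw": 0.6}, {"tx": 0, "ty": 0, "tz": -0.012, "ax": 0, "ay": 0, "az": 0, "jaw": 0.6}, {"tx": 0, "ty": 0, "tz": 0, "ax": 0, "ay": 0, "az": 0, "jaw": 0.2}, {"tx": 0, "ty": 0, "tz": 0, "ax": 0, "ay": 0, "az": 0, "jaw": 0.1}, {"tx": 0, "ty": 0, "tz": 0, "ax": 0, "ay": 0, "az": 0, "jaw": 0.1}, {"tx": 0, "ty": 0, "tz": 0, "ax": 0, "ay": 0, "az": 0, "jaw": 0.1}], newtons=40)

```text
t: 3.72
eef_pos: [0.5629, 0.1921, 0.0896]
tool_rot: [1.913, 2.49, 0.003]
wrist_force: [-0.1, 0.6, 1.7]
finger_gap: 0.0254
finger_force: 40.0
```

arm_command(rows=[{"tx": 0, "ty": 0, "tz": 0.008, "ax": 0, "ay": 0, "az": 0, "jaw": 0.1}, {"tx": 0, "ty": 0, "tz": 0.012, "ax": 0, "ay": 0, "az": 0, "jaw": 0.1}, {"tx": 0, "ty": 0, "tz": 0.03, "ax": 0, "ay": 0, "az": 0, "jaw": 0.1}, {"tx": 0, "ty": 0, "tz": 0.03, "ax": 0, "ay": 0, "az": 0, "jaw": 0.1}, {"tx": 0, "ty": -0.015, "tz": 0.02, "ax": 0, "ay": 0, "az": 0, "jaw": 0.1}, {"tx": -0.004, "ty": -0.035, "tz": 0, "ax": 0, "ay": 0, "az": 0, "jaw": 0.1}, {"tx": -0.008, "ty": -0.045, "tz": 0, "ax": 0, "ay": 0, "az": 0, "jaw": 0.1}, {"tx": -0.008, "ty": -0.05, "tz": 0, "ax": 0, "ay": 0, "az": 0, "jaw": 0.1}, {"tx": -0.008, "ty": -0.05, "tz": 0, "ax": 0, "ay": 0, "az": -1.5, "jaw": 0.1}, {"tx": -0.008, "ty": -0.05, "tz": 0, "ax": 0, "ay": 0, "az": -1.5, "jaw": 0.1}, {"tx": -0.008, "ty": -0.05, "tz": 0, "ax": 0, "ay": 0, "az": -1.5, "jaw": 0.1}, {"tx": -0.008, "ty": -0.045, "tz": 0, "ax": 0, "ay": 0, "az": 0, "jaw": 0.1}])

```text
t: 5.22
eef_pos: [0.5089, -0.1504, 0.1886]
tool_rot: [-2.012, -2.413, 0.001]
wrist_force: [0.7, -0.3, -1.9]
finger_gap: 0.0253
finger_force: 40.0
```

arm_command(rows=[{"tx": 0, "ty": -0.03, "tz": 0, "ax": 0, "ay": 0, "az": 0, "jaw": 0.1}, {"tx": 0, "ty": -0.015, "tz": 0, "ax": 0, "ay": 0, "az": 0, "jaw": 0.1}, {"tx": 0, "ty": 0, "tz": -0.03, "ax": 0, "ay": 0, "az": 0, "jaw": 0.1}, {"tx": 0, "ty": 0, "tz": -0.04, "ax": 0, "ay": 0, "az": 0, "jaw": 0.1}, {"tx": 0, "ty": 0, "tz": 0, "ax": 0, "ay": 0, "az": 0, "jaw": 0.1}])

```text
t: 5.85
eef_pos: [0.5075, -0.1912, 0.1152]
tool_rot: [-2.005, -2.409, 0.001]
wrist_force: [0.6, -0.4, -2.1]
finger_gap: 0.0251
finger_force: 40.0
```

```bash
python3 - <<'E'
from h import *
s=manip.read_state(); 
ims=[cv2.resize(grab_frame(c),(400,300)) for c in ('wrist','scene')]
full=grab_frame('top'); cv2.imwrite('pics/t3.png',full)
crop=cv2.resize(full[110:230,180:390],(800,457))[:, :]
cv2.imwrite('pics/m3.png',np.vstack([np.hstack(ims),cv2.resize(full[110:230,180:390],(800,300))]))
print(s['t'],s['eef_pos'],s['q'],s['wrist_force'])
E
```

```text
5.85 [ 0.50746367 -0.1912456   0.11520094] [-5.69593258e-01  1.01376433e-01  1.89661931e+00  7.05393960e-05
  1.15165397e+00 -7.52169053e-01] [ 0.62254306 -0.42786791 -2.10171859]
```

View pics/m3.png

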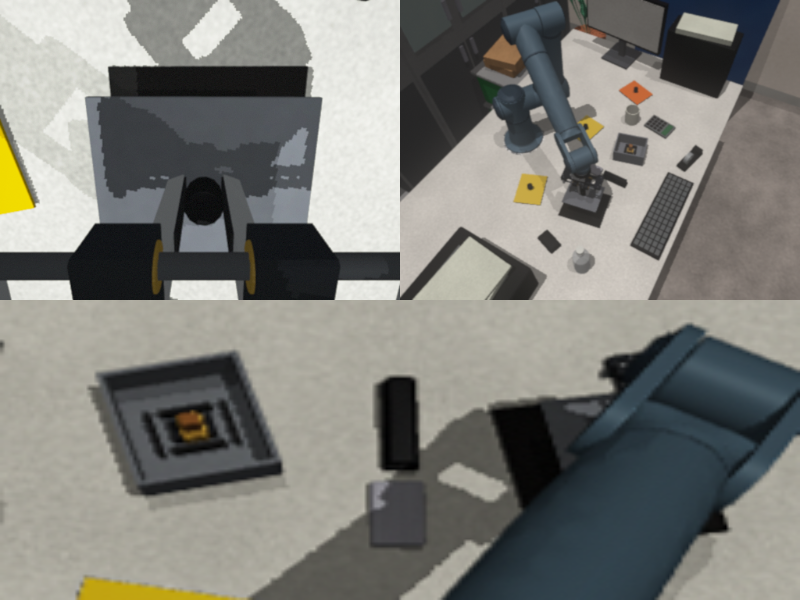

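The wrist view shows the lid gripped over the pad, its edges parallel to the pad's. The top view shows the open box with the stamp at about (192,425), undisturbed.

arm_command(rows=[{"tx": 0.003, "ty": -0.002, "tz": -0.03, "ax": 0, "ay": 0, "az": 0, "jaw": 0.1}, {"tx": 0, "ty": 0, "tz": -0.03, "ax": 0, "ay": 0, "az": 0, "jaw": 0.1}, {"tx": 0, "ty": 0, "tz": -0.02, "ax": 0, "ay": 0, "az": 0, "jaw": 0.1}, {"tx": 0, "ty": 0, "tz": -0.009, "ax": 0, "ay": 0, "az": 0, "jaw": 0.1}, {"tx": 0, "ty": 0, "tz": -0.003, "ax": 0, "ay": 0, "az": 0, "jaw": 0.1}, {"tx": 0, "ty": 0, "tz": -0.002, "ax": 0, "ay": 0, "az": 0, "jaw": 0.1}, {"tx": 0, "ty": 0, "tz": 0, "ax": 0, "ay": 0, "az": 0, "jaw": 0.1}])

```text
t: 6.88
eef_pos: [0.5136, -0.1954, 0.0252]
tool_rot: [2.009, 2.413, 0.0]
wrist_force: [0.2, -0.6, -3.2]
finger_gap: 0.0253
finger_force: 40.0
```

arm_command(rows=[{"tx": -0.002, "ty": 0.001, "tz": -0.001, "ax": 0, "ay": 0, "az": 0, "jaw": 0.1}, {"tx": 0, "ty": 0, "tz": 0, "ax": 0, "ay": 0, "az": 0, "jaw": 0.1}, {"tx": 0, "ty": 0, "tz": 0, "ax": 0, "ay": 0, "az": 0, "jaw": 0.1}])

```text
t: 7.25
eef_pos: [0.5111, -0.1941, 0.0235]
tool_rot: [2.01, 2.414, -0.0]
wrist_force: [-0.1, -0.9, -2.0]
finger_gap: 0.0257
finger_force: 40.0
```

arm_command(rows=[{"tx": 0, "ty": 0, "tz": -0.002, "ax": 0, "ay": 0, "az": 0, "jaw": 0.1}, {"tx": 0, "ty": 0, "tz": -0.001, "ax": 0, "ay": 0, "az": 0, "jaw": 0.1}, {"tx": 0, "ty": 0, "tz": 0, "ax": 0, "ay": 0, "az": 0, "jaw": 0.1}])

```text
t: 7.62
eef_pos: [0.511, -0.1941, 0.0206]
tool_rot: [-2.01, -2.414, 0.0]
wrist_force: [-2.2, 0.5, 0.7]
finger_gap: 0.0252
finger_force: 40.0
```

arm_command(rows=[{"tx": 0, "ty": 0, "tz": 0, "ax": 0, "ay": 0, "az": 0, "jaw": 0.6}, {"tx": 0, "ty": 0, "tz": 0, "ax": 0, "ay": 0, "az": 0, "jaw": 0.6}, {"tx": 0, "ty": 0, "tz": 0.02, "ax": 0, "ay": 0, "az": 0, "jaw": 0.6}, {"tx": 0, "ty": 0, "tz": 0.04, "ax": 0, "ay": 0, "az": 0, "jaw": 0.6}, {"tx": 0, "ty": 0, "tz": 0.05, "ax": 0, "ay": 0, "az": 0, "jaw": 0.6}, {"tx": 0, "ty": 0.02, "tz": 0.05, "ax": 0, "ay": 0, "az": 0, "jaw": 0.6}, {"tx": 0.008, "ty": 0.04, "tz": 0.01, "ax": 0, "ay": 0, "az": 1, "jaw": 0.6}, {"tx": 0.008, "ty": 0.055, "tz": 0, "ax": 0, "ay": 0, "az": 1, "jaw": 0.6}, {"tx": 0.008, "ty": 0.055, "tz": 0, "ax": 0, "ay": 0, "az": 1, "jaw": 0.6}, {"tx": 0.008, "ty": 0.055, "tz": 0, "ax": 0, "ay": 0, "az": 1, "jaw": 0.6}, {"tx": 0.008, "ty": 0.055, "tz": 0, "ax": 0, "ay": 0, "az": 0.5, "jaw": 0.6}, {"tx": 0.008, "ty": 0.055, "tz": 0, "ax": 0, "ay": 0, "az": 0, "jaw": 0.6}])

```text
t: 9.12
eef_pos: [0.5593, 0.1428, 0.1908]
tool_rot: [1.913, 2.491, 0.001]
wrist_force: [0.2, -0.5, -0.4]
finger_gap: 0.0564
finger_force: 0.0
```

arm_command(rows=[{"tx": 0.004, "ty": 0.03, "tz": 0, "ax": 0, "ay": 0, "az": 0, "jaw": 0.5}, {"tx": 0, "ty": 0.014, "tz": 0, "ax": 0, "ay": 0, "az": 0, "jaw": 0.5}, {"tx": 0, "ty": 0, "tz": 0, "ax": 0, "ay": 0, "az": 0, "jaw": 0.5}])

```text
t: 9.5
eef_pos: [0.5629, 0.185, 0.1904]
tool_rot: [1.913, 2.492, -0.001]
wrist_force: [-0.3, -0.3, -0.3]
finger_gap: 0.0466
finger_force: 0.0
```

```bash
python3 - <<'E'
from h import *
s=manip.read_state(); 
w=grab_frame('wrist'); cv2.imwrite('pics/w4.png',w)
full=grab_frame('top'); cv2.imwrite('pics/t4.png',full)
a=cv2.resize(w[90:290,150:400],(500,400),interpolation=cv2.INTER_CUBIC); b=cv2.resize(full[130:210,300:375],(300,320)); b=cv2.copyMakeBorder(b,0,80,0,0,0)
cv2.imwrite('pics/m4.png',np.hstack([a,b]))
Rm=R.from_rotvec(s['tool_rot']).as_matrix(); print(np.degrees(np.arctan2(Rm[1,1],Rm[0,1])),Rm[:,2])
print(s['t'],s['eef_pos'],s['q'],s['wrist_force'])
for l in ('stamp','stamp_top','socket'):
  for d in finder.search_frame('wrist',l)[:2]: print(l,np.round(d['bbox']),d['score'])
print('pred stamp top',proj('wrist',[.5635,.191,.074],s))
E
```

```text
14.982751970013366 [-1.76007295e-04 -3.28019140e-04 -9.99999931e-01]
9.5 [0.56291358 0.18501356 0.19035434] [ 1.26502270e-01  1.26449836e-01  1.72197421e+00 -3.15244631e-04
  1.29338461e+00 -1.34909749e-01] [-0.27882254 -0.29998115 -0.33989803]
stamp [249. 157.  31.  35.] 0.57
stamp_top [245. 158.  34.  30.] 0.96
socket [169. 103. 192. 144.] 0.74
socket [405.   0.  52.  22.] 0.18
pred stamp top [262.86243336 179.26182629]
```

View pics/m4.png

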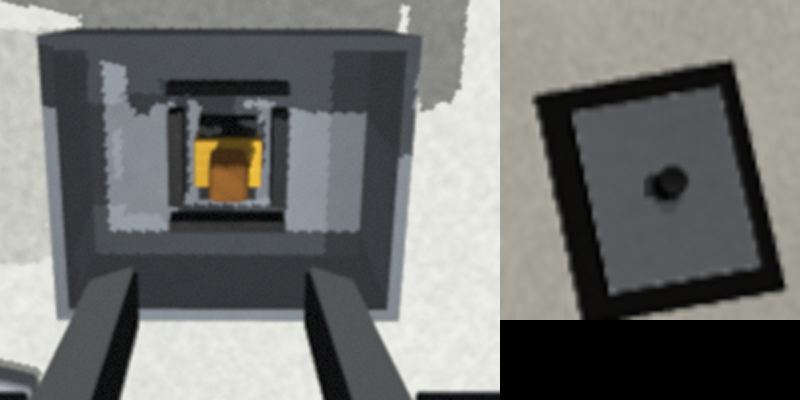

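The left crop shows the stamp's orange handle top at about (229,182) between the socket's black blocks, with the box rim fully visible. The right crop shows the lid right way up and close to the middle of the pad.

```bash
python3 - <<'E'
from h import *
s=manip.read_state()
print(ray('wrist',264.3,181,.074,s), ray('wrist',264.3,183,.074,s))
W=np.array([ray('wrist',150+x/2,90+y/2,.078,s) for x,y in ((38,38),(420,38),(398,320),(58,320))])
print(np.round(W,3),W.mean(0))
w=cv2.imread('pics/w4.png'); h=cv2.cvtColor(w,cv2.COLOR_BGR2HSV)[155:195,245:285]
m=w[155:195,245:285].astype(int); m=((m[...,2]-m[...,0])>40)
for r in range(40): print(155+r, 245+np.flatnonzero(m[r])[[0,-1]] if m[r].any() else '', w[155+r,264]) if r%3==0 else 0
E
```

```text
[0.56546915 0.18859432 0.074     ] [0.56594537 0.1868175  0.074     ]
[[0.473 0.229 0.078]
 [0.626 0.269 0.078]
 [0.658 0.146 0.078]
 [0.506 0.105 0.078]] [0.56571221 0.18726476 0.078     ]
155  [ 8 12  8]
158  [18 35 43]
161 [247 280] [26 73 91]
164 [247 281] [19 50 70]
167 [247 280] [21 42 63]
170 [247 280] [23 42 63]
173 [247 280] [ 31  67 101]
176 [247 280] [ 47  97 145]
179 [247 280] [ 49 103 154]
182 [247 280] [ 48 102 151]
185 [254 273] [ 47  99 150]
188 [255 273] [ 44  94 142]
191  [114 116 124]
194  [64 60 57]
```

arm_command(rows=[{"tx": 0.003, "ty": 0.003, "tz": -0.02, "ax": 0, "ay": 0, "az": 0, "jaw": 0.5}, {"tx": 0, "ty": 0, "tz": -0.03, "ax": 0, "ay": 0, "az": 0, "jaw": 0.5}, {"tx": 0, "ty": 0, "tz": -0.035, "ax": 0, "ay": 0, "az": 0, "jaw": 0.5}, {"tx": 0, "ty": 0, "tz": -0.03, "ax": 0, "ay": 0, "az": 0, "jaw": 0.5}, {"tx": 0, "ty": 0, "tz": -0.02, "ax": 0, "ay": 0, "az": 0, "jaw": 0.5}, {"tx": 0, "ty": 0, "tz": -0.014, "ax": 0, "ay": 0, "az": 0, "jaw": 0.5}, {"tx": 0, "ty": 0, "tz": 0, "ax": 0, "ay": 0, "az": 0, "jaw": 0.5}])

```text
t: 10.62
eef_pos: [0.5655, 0.1878, 0.0405]
tool_rot: [-1.913, -2.49, 0.002]
wrist_force: [-1.1, 0.3, 0.3]
finger_gap: 0.0472
finger_force: 0.0
```

arm_command(rows=[{"tx": 0, "ty": 0, "tz": 0, "ax": 0, "ay": 0, "az": 0, "jaw": 0.25}, {"tx": 0, "ty": 0, "tz": 0, "ax": 0, "ay": 0, "az": 0, "jaw": 0.1}, {"tx": 0, "ty": 0, "tz": 0, "ax": 0, "ay": 0, "az": 0, "jaw": 0.1}, {"tx": 0, "ty": 0, "tz": 0, "ax": 0, "ay": 0, "az": 0, "jaw": 0.1}], newtons=60)

```text
t: 11.12
eef_pos: [0.5656, 0.1878, 0.0421]
tool_rot: [-1.913, -2.491, 0.002]
wrist_force: [-4.7, -1.5, 5.9]
finger_gap: 0.0177
finger_force: 60.0
```

arm_command(rows=[{"tx": 0.0009, "ty": 0.0002, "tz": 0.0003, "ax": -0.52, "ay": 1.93, "az": 0, "jaw": 0.1}, {"tx": 0.0009, "ty": 0.0002, "tz": 0.0003, "ax": -0.52, "ay": 1.93, "az": 0, "jaw": 0.1}, {"tx": 0.0009, "ty": 0.0002, "tz": 0.0005, "ax": -0.52, "ay": 1.93, "az": 0, "jaw": 0.1}, {"tx": 0.0009, "ty": 0.0002, "tz": 0.0005, "ax": -0.52, "ay": 1.93, "az": 0, "jaw": 0.1}, {"tx": 0, "ty": 0, "tz": 0, "ax": 0, "ay": 0, "az": 0, "jaw": 0.1}])

```text
t: 11.75
eef_pos: [0.5703, 0.189, 0.0438]
tool_rot: [-1.86, -2.421, 0.168]
wrist_force: [-1.6, 0.8, 4.7]
finger_gap: 0.0177
finger_force: 60.0
```

```bash
cat >> h.py <<'E'
def st():
    s=manip.read_state(); Rm=R.from_rotvec(s['tool_rot']).as_matrix()
    a=np.radians(15);x=np.array([np.cos(a),np.sin(a),0]);y=np.array([-np.sin(a),np.cos(a),0])
    f=s['wrist_force'];z=-Rm[:,2]
    print('t',s['t'],'pos',np.round(s['eef_pos'],4),'tilt x,y deg',np.degrees([z@x,z@y]).round(2),'F box',np.round([f@x,f@y,f[2]],1),'T',np.round(s['wrist_torque'],2),'gap',s['finger_gap'].round(4))
E
python3 -c "from h import *;st()"
```

```text
Traceback (most recent call last):
  File "h.py", line 21, in st
    print('t',s['t'],'pos',np.round(s['eef_pos'],4),'tilt x,y deg',np.degrees([z@x,z@y]).round(2),'F box',np.round([f@x,f@y,f[2]],1),'T',np.round(s['wrist_torque'],2),'gap',s['finger_gap'].round(4))
                                                                                                                                                                             ^^^^^^^^^^^^^^^^^^^^^
AttributeError: 'float' object has no attribute 'round'
```

arm_command(rows=[{"tx": -0.0014, "ty": -0.0003, "tz": 0.0003, "ax": 0.78, "ay": -2.9, "az": 0, "jaw": 0.1}, {"tx": -0.0014, "ty": -0.0003, "tz": 0.0004, "ax": 0.78, "ay": -2.9, "az": 0, "jaw": 0.1}, {"tx": -0.0014, "ty": -0.0003, "tz": 0.0004, "ax": 0.78, "ay": -2.9, "az": 0, "jaw": 0.1}, {"tx": -0.0014, "ty": -0.0003, "tz": 0.0004, "ax": 0.78, "ay": -2.9, "az": 0, "jaw": 0.1}, {"tx": -0.0014, "ty": -0.0003, "tz": 0.0004, "ax": 0.78, "ay": -2.9, "az": 0, "jaw": 0.1}, {"tx": 0, "ty": 0, "tz": 0, "ax": 0.26, "ay": -0.97, "az": 0, "jaw": 0.1}])

```text
t: 12.5
eef_pos: [0.5623, 0.187, 0.0443]
tool_rot: [1.859, 2.419, 0.172]
wrist_force: [3.7, 0.7, -6.3]
finger_gap: 0.0169
finger_force: 60.0
```

```bash
sed -i "s/s\['finger_gap'\].round(4)/s['finger_gap']/" h.py
python3 -c "from h import *;st()"
```

```text
t 12.5 pos [0.5623 0.187  0.0443] tilt x,y deg [-8.11  0.02] F box [ 3.8 -0.3 -6.3] T [-0.08 -0.29 -0.06] gap 0.016929914402089997
```

arm_command(rows=[{"tx": 0.0014, "ty": 0.0003, "tz": 0.0004, "ax": -0.78, "ay": 2.9, "az": 0, "jaw": 0.1}, {"tx": 0.0014, "ty": 0.0003, "tz": 0.0004, "ax": -0.78, "ay": 2.9, "az": 0, "jaw": 0.1}, {"tx": 0.0014, "ty": 0.0003, "tz": 0.0004, "ax": -0.78, "ay": 2.9, "az": 0, "jaw": 0.1}, {"tx": 0.0014, "ty": 0.0003, "tz": 0.0004, "ax": -0.78, "ay": 2.9, "az": 0, "jaw": 0.1}, {"tx": 0.0014, "ty": 0.0003, "tz": 0.0003, "ax": -0.78, "ay": 2.9, "az": 0, "jaw": 0.1}, {"tx": 0, "ty": 0, "tz": 0, "ax": -0.26, "ay": 0.97, "az": 0, "jaw": 0.1}])

```text
t: 13.25
eef_pos: [0.5694, 0.1888, 0.0452]
tool_rot: [-1.859, -2.42, 0.17]
wrist_force: [3.2, 0.7, -10.5]
finger_gap: 0.0178
finger_force: 60.0
```

arm_command(rows=[{"tx": -0.0014, "ty": -0.0003, "tz": 0.0004, "ax": 0.78, "ay": -2.9, "az": 0, "jaw": 0.1}, {"tx": -0.0014, "ty": -0.0003, "tz": 0.0004, "ax": 0.78, "ay": -2.9, "az": 0, "jaw": 0.1}, {"tx": -0.0014, "ty": -0.0003, "tz": 0.0004, "ax": 0.78, "ay": -2.9, "az": 0, "jaw": 0.1}, {"tx": -0.0014, "ty": -0.0003, "tz": 0.0004, "ax": 0.78, "ay": -2.9, "az": 0, "jaw": 0.1}, {"tx": -0.0014, "ty": -0.0003, "tz": 0.0003, "ax": 0.78, "ay": -2.9, "az": 0, "jaw": 0.1}, {"tx": 0, "ty": 0, "tz": 0, "ax": 0.26, "ay": -0.97, "az": 0, "jaw": 0.1}])

```text
t: 14.0
eef_pos: [0.5605, 0.1867, 0.0472]
tool_rot: [1.86, 2.422, 0.166]
wrist_force: [1.5, -0.4, -10.9]
finger_gap: 0.0179
finger_force: 60.0
```

```bash
python3 - <<'E'
from h import *
st()
w=grab_frame('wrist'); f=grab_frame('top'); cv2.imwrite('pics/w5.png',w)
cv2.imwrite('pics/m5.png',np.hstack([w[50:350,130:430],cv2.resize(f[130:210,200:280],(300,300))]))
E
```

```text
t 14.0 pos [0.5605 0.1867 0.0472] tilt x,y deg [-7.82 -0.01] F box [  1.4  -0.8 -10.9] T [-0.36  0.39 -0.04] gap 0.01794786048853006
```

View pics/m5.png

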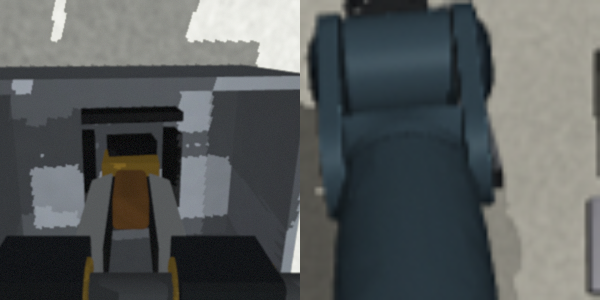

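The wrist view shows the stamp gripped and tilted in the socket at (130,190), with the box flat on the desk. The force is still below the box's weight, so I'll keep rocking.

arm_command(rows=[{"tx": 0.0014, "ty": 0.0004, "tz": 0.0003, "ax": -0.78, "ay": 2.9, "az": 0, "jaw": 0.1}, {"tx": 0.0014, "ty": 0.0004, "tz": 0.0004, "ax": -0.78, "ay": 2.9, "az": 0, "jaw": 0.1}, {"tx": 0.0014, "ty": 0.0004, "tz": 0.0004, "ax": -0.78, "ay": 2.9, "az": 0, "jaw": 0.1}, {"tx": 0.0014, "ty": 0.0004, "tz": 0.0003, "ax": -0.78, "ay": 2.9, "az": 0, "jaw": 0.1}, {"tx": 0.0014, "ty": 0.0004, "tz": 0.0002, "ax": -0.78, "ay": 2.9, "az": 0, "jaw": 0.1}, {"tx": 0.0005, "ty": 0.0001, "tz": 0, "ax": -0.4, "ay": 1.5, "az": 0, "jaw": 0.1}, {"tx": -0.0014, "ty": -0.0004, "tz": 0.0003, "ax": 0.78, "ay": -2.9, "az": 0, "jaw": 0.1}, {"tx": -0.0014, "ty": -0.0004, "tz": 0.0004, "ax": 0.78, "ay": -2.9, "az": 0, "jaw": 0.1}, {"tx": -0.0014, "ty": -0.0004, "tz": 0.0004, "ax": 0.78, "ay": -2.9, "az": 0, "jaw": 0.1}, {"tx": -0.0014, "ty": -0.0004, "tz": 0.0003, "ax": 0.78, "ay": -2.9, "az": 0, "jaw": 0.1}, {"tx": -0.0014, "ty": -0.0004, "tz": 0.0002, "ax": 0.78, "ay": -2.9, "az": 0, "jaw": 0.1}, {"tx": -0.0005, "ty": -0.0001, "tz": 0, "ax": 0.4, "ay": -1.5, "az": 0, "jaw": 0.1}])

```text
t: 15.6
eef_pos: [0.561, 0.1869, 0.0512]
tool_rot: [1.86, 2.422, 0.167]
wrist_force: [-2.2, -1.7, -9.5]
finger_gap: 0.0179
finger_force: 60.0
```

```bash
python3 -c "from h import *;st();cv2.imwrite('pics/w6.png',grab_frame('wrist'))"
```

```text
t 15.6 pos [0.561  0.1869 0.0512] tilt x,y deg [-7.82 -0.02] F box [-2.6 -1.1 -9.5] T [-0.57  1.12 -0.04] gap 0.017907334931978516
```

arm_command(rows=[{"tx": 0.0014, "ty": 0.0004, "tz": 0.0003, "ax": -0.78, "ay": 2.9, "az": 0, "jaw": 0.1}, {"tx": 0.0014, "ty": 0.0004, "tz": 0.0004, "ax": -0.78, "ay": 2.9, "az": 0, "jaw": 0.1}, {"tx": 0.0014, "ty": 0.0004, "tz": 0.0004, "ax": -0.78, "ay": 2.9, "az": 0, "jaw": 0.1}, {"tx": 0.0014, "ty": 0.0004, "tz": 0.0003, "ax": -0.78, "ay": 2.9, "az": 0, "jaw": 0.1}, {"tx": 0.0014, "ty": 0.0004, "tz": 0.0002, "ax": -0.78, "ay": 2.9, "az": 0, "jaw": 0.1}, {"tx": 0.0005, "ty": 0.0001, "tz": 0, "ax": -0.4, "ay": 1.5, "az": 0, "jaw": 0.1}, {"tx": -0.0014, "ty": -0.0004, "tz": 0.0003, "ax": 0.78, "ay": -2.9, "az": 0, "jaw": 0.1}, {"tx": -0.0014, "ty": -0.0004, "tz": 0.0004, "ax": 0.78, "ay": -2.9, "az": 0, "jaw": 0.1}, {"tx": -0.0014, "ty": -0.0004, "tz": 0.0004, "ax": 0.78, "ay": -2.9, "az": 0, "jaw": 0.1}, {"tx": -0.0014, "ty": -0.0004, "tz": 0.0003, "ax": 0.78, "ay": -2.9, "az": 0, "jaw": 0.1}, {"tx": -0.0014, "ty": -0.0004, "tz": 0.0002, "ax": 0.78, "ay": -2.9, "az": 0, "jaw": 0.1}, {"tx": -0.0005, "ty": -0.0001, "tz": 0, "ax": 0.4, "ay": -1.5, "az": 0, "jaw": 0.1}])

```text
t: 17.15
eef_pos: [0.5615, 0.187, 0.0551]
tool_rot: [1.86, 2.421, 0.168]
wrist_force: [-3.4, -1.7, -7.8]
finger_gap: 0.0173
finger_force: 60.0
```

```bash
python3 - <<'E'
from h import *
st();cv2.imwrite('pics/w7.png',grab_frame('wrist'))
for n in '567':
    w=cv2.imread(f'pics/w{n}.png').astype(int); m=(w[...,2]-w[...,0]>35).astype('uint8'); m[:,:200]=0;m[:,330:]=0;m[:170]=0;m[285:]=0
    ys,xs=np.nonzero(m); print(n,xs.min(),xs.max(),ys.min(),ys.max())
    # box end: back rim row at column 330 and left columns, edge rows
    g=w.sum(2); print([int(np.argmax(-np.diff(g[60:200,c])))+60 for c in (150,170,360,400)])
E
```

```text
t 17.15 pos [0.5615 0.187  0.0551] tilt x,y deg [-7.9  -0.01] F box [-3.7 -0.8 -7.8] T [-0.59  1.39 -0.04] gap 0.017343822931895018
5 232 289 200 278
[144, 116, 89, 118]
6 232 288 200 278
[142, 115, 91, 118]
7 232 289 200 278
[141, 115, 91, 118]
```

arm_command(rows=[{"tx": 0.0014, "ty": 0.0004, "tz": 0.0003, "ax": -0.78, "ay": 2.9, "az": 0, "jaw": 0.1}, {"tx": 0.0014, "ty": 0.0004, "tz": 0.0004, "ax": -0.78, "ay": 2.9, "az": 0, "jaw": 0.1}, {"tx": 0.0014, "ty": 0.0004, "tz": 0.0004, "ax": -0.78, "ay": 2.9, "az": 0, "jaw": 0.1}, {"tx": 0.0014, "ty": 0.0004, "tz": 0.0003, "ax": -0.78, "ay": 2.9, "az": 0, "jaw": 0.1}, {"tx": 0.0014, "ty": 0.0004, "tz": 0.0002, "ax": -0.78, "ay": 2.9, "az": 0, "jaw": 0.1}, {"tx": 0, "ty": 0, "tz": 0, "ax": -0.4, "ay": 1.5, "az": 0, "jaw": 0.1}, {"tx": -0.0014, "ty": -0.0004, "tz": 0.0003, "ax": 0.78, "ay": -2.9, "az": 0, "jaw": 0.1}, {"tx": -0.0014, "ty": -0.0004, "tz": 0.0004, "ax": 0.78, "ay": -2.9, "az": 0, "jaw": 0.1}, {"tx": -0.0014, "ty": -0.0004, "tz": 0.0004, "ax": 0.78, "ay": -2.9, "az": 0, "jaw": 0.1}, {"tx": -0.0014, "ty": -0.0004, "tz": 0.0003, "ax": 0.78, "ay": -2.9, "az": 0, "jaw": 0.1}, {"tx": -0.0014, "ty": -0.0004, "tz": 0.0002, "ax": 0.78, "ay": -2.9, "az": 0, "jaw": 0.1}, {"tx": 0, "ty": 0, "tz": 0, "ax": 0.4, "ay": -1.5, "az": 0, "jaw": 0.1}])

```text
t: 18.7
eef_pos: [0.5615, 0.187, 0.0587]
tool_rot: [1.86, 2.422, 0.167]
wrist_force: [-6.4, -2.3, -2.6]
finger_gap: 0.0176
finger_force: 60.0
```

```bash
python3 -c "from h import *;st()"
```

```text
t 18.7 pos [0.5615 0.187  0.0587] tilt x,y deg [-7.87 -0.01] F box [-6.8 -0.6 -2.6] T [-0.69  1.78  0.02] gap 0.017639041783691172
```

arm_command(rows=[{"tx": 0.0015, "ty": 0.0004, "tz": 0.0003, "ax": -0.78, "ay": 2.9, "az": 0, "jaw": 0.1}, {"tx": 0.0017, "ty": 0.0005, "tz": 0.0004, "ax": -0.78, "ay": 2.9, "az": 0, "jaw": 0.1}, {"tx": 0.0017, "ty": 0.0005, "tz": 0.0004, "ax": -0.78, "ay": 2.9, "az": 0, "jaw": 0.1}, {"tx": 0.0017, "ty": 0.0005, "tz": 0.0003, "ax": -0.78, "ay": 2.9, "az": 0, "jaw": 0.1}, {"tx": 0.0015, "ty": 0.0004, "tz": 0.0003, "ax": -0.78, "ay": 2.9, "az": 0, "jaw": 0.1}, {"tx": 0, "ty": 0, "tz": 0, "ax": -0.4, "ay": 1.5, "az": 0, "jaw": 0.1}, {"tx": -0.0017, "ty": -0.0005, "tz": 0.0004, "ax": 0.78, "ay": -2.9, "az": 0, "jaw": 0.1}, {"tx": -0.0017, "ty": -0.0005, "tz": 0.0005, "ax": 0.78, "ay": -2.9, "az": 0, "jaw": 0.1}, {"tx": -0.0017, "ty": -0.0005, "tz": 0.0005, "ax": 0.78, "ay": -2.9, "az": 0, "jaw": 0.1}, {"tx": -0.0017, "ty": -0.0005, "tz": 0.0004, "ax": 0.78, "ay": -2.9, "az": 0, "jaw": 0.1}, {"tx": -0.0014, "ty": -0.0004, "tz": 0.0003, "ax": 0.78, "ay": -2.9, "az": 0, "jaw": 0.1}, {"tx": 0, "ty": 0, "tz": 0, "ax": 0.4, "ay": -1.5, "az": 0, "jaw": 0.1}])

```text
t: 20.2
eef_pos: [0.5639, 0.1874, 0.0642]
tool_rot: [1.857, 2.418, 0.175]
wrist_force: [0.4, 0.4, -1.3]
finger_gap: 0.0176
finger_force: 60.0
```

```bash
python3 -c "from h import *;st()"
```

```text
t 20.2 pos [0.5639 0.1874 0.0642] tilt x,y deg [-8.26  0.01] F box [ 0.5  0.3 -1.3] T [-0.07  0.14  0.01] gap 0.017602432091283777
```

arm_command(rows=[{"tx": 0, "ty": 0, "tz": 0.004, "ax": 0, "ay": 0, "az": 0, "jaw": 0.1}, {"tx": 0, "ty": 0, "tz": 0.005, "ax": 0, "ay": 0, "az": 0, "jaw": 0.1}, {"tx": 0.0006, "ty": 0.0002, "tz": 0.003, "ax": -0.7, "ay": 2.6, "az": 0, "jaw": 0.1}, {"tx": 0.0006, "ty": 0.0002, "tz": 0.003, "ax": -0.7, "ay": 2.6, "az": 0, "jaw": 0.1}, {"tx": 0.0006, "ty": 0.0001, "tz": 0.002, "ax": -0.7, "ay": 2.6, "az": 0, "jaw": 0.1}, {"tx": 0, "ty": 0, "tz": 0.001, "ax": 0, "ay": 0.15, "az": 0, "jaw": 0.1}, {"tx": 0, "ty": 0, "tz": 0, "ax": 0, "ay": 0, "az": 0, "jaw": 0.1}, {"tx": 0, "ty": 0, "tz": 0, "ax": 0, "ay": 0, "az": 0, "jaw": 0.1}])

```text
t: 21.2
eef_pos: [0.5641, 0.1876, 0.0801]
tool_rot: [-1.912, -2.489, 0.004]
wrist_force: [-0.4, -0.1, -1.4]
finger_gap: 0.0176
finger_force: 60.0
```

```bash
python3 - <<'E'
from h import *
st();w=grab_frame('wrist'); f=grab_frame('top'); sc=grab_frame('scene'); cv2.imwrite('pics/w8.png',w)
cv2.imwrite('pics/m8.png',np.hstack([w[40:340,110:430],cv2.resize(f[100:230,190:390],(462,300))]))
cv2.imwrite('pics/m8.png',np.hstack([w[40:340,110:430],cv2.resize(sc[130:270,200:330],(279,300))]))
s=manip.read_state()
a=np.radians(15);x=np.array([np.cos(a),np.sin(a),0]);y=np.array([-np.sin(a),np.cos(a),0])
for sx,sy in((-1,1),(1,1)): print('rim pred in crop',proj('wrist',np.array([.5645,.189,.078])+sx*.08*x+sy*.065*y,s)-[110,40])
E
```

```text
t 21.2 pos [0.5641 0.1876 0.0801] tilt x,y deg [ 0.2  -0.03] F box [-0.4 -0.  -1.4] T [-0.11  0.01 -0.01] gap 0.017623851748620207
rim pred in crop [-2.46411002 80.30293424]
rim pred in crop [306.53902703  79.9065906 ]
```

View pics/m8.png

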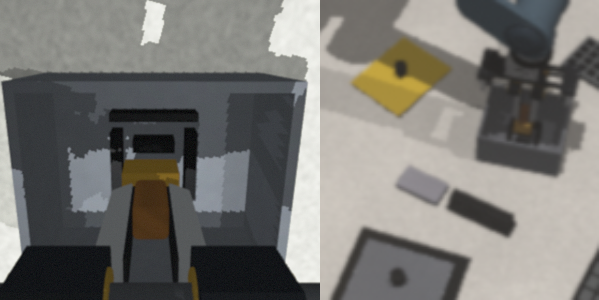

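The wrist crop shows the stamp upright at (150,190) above the socket. The box rim at (3,82) and (306,80) is where predicted, so the box has not moved. The lid lies on the pad. Handing in.

```bash
python3 -c "from h import *;print(manip.finish_job())"
```

```text
the job is handed in; nothing more can be done
None
```

The lid lies right way up close to the middle of the desk pad (about 3 mm off). I rocked the stamp free with the box left in place and handed in at about 21 s, holding it upright about 18 mm above its socket and touching nothing; the hand-in gave no verdict.

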